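# Fetch the salt cellar from behind the canister and pepper mill

## Robot

A 6-joint arm with a two-finger parallel gripper is mounted at the origin on the work surface. World frame = base frame: x ahead of the robot, y to its left, z up, the work surface at z = 0. Lengths are in m, angles in rad, forces in N, time in s.
With the tool pointing down it reaches from about 0.275 to 0.75 m from the base axis. Payload 10.2 kg.
Tool frame: the origin (TCP) lies at the very end of the fingers, on their centre line; the grasp point (between the pads) lies 19 mm behind it; z points along the fingers, y is the line along which they close (so a half turn about z gives the same grasp; the last joint's range is limited). The gripper opens to 85 mm and grips with 20 to 120 N. Pads are 22 mm wide; open, the fingers measure 114 mm over their backs; the gripper's body (76 mm by 85 mm) begins 54 mm behind the grasp point. The pads swing forward as they close: fully open they stand 13 mm farther back than shut.
Start: joints at [0.917, 0.313, 1.498, -0, 1.331, -0.223], TCP at [0.219, 0.477, 0.231] pointing down, gripper open.
Joint ranges: [-2.94, 2.94], [-0.97, 2.17], [0.19, 2.56], [-1.23, 4.37], [0.02, 3.11], [-2.88, 2.88]. Speed limits (rad/s): [2.39, 2.39, 3.01, 3.14, 3.14, 3.14].

## Interface

Orientations are given as a unit quaternion [w, x, y, z].
In Python, from plant import * gives the robot as it stands.
- The arm moves only by the tool play_rows, never from a script. Its arguments are lists of equal length, an entry for each row: "hand": the finger opening in mm, from 0 to 85.4; "delta_pos": the shift along the tool's x, y, z as a fraction of full scale, a list of three; "spin": the turn about the tool's z as a fraction of full scale. In form: {"hand": [hand, ...], "delta_pos": [[x, y, z], ...], "spin": [spin, ...]}. A call has 1 to 12 rows; each row is the pose to reach, as a shift and turn from the pose commanded when the call began, along the tool's axes at that moment; what a row does not reach only later rows make up. Full scale, the value 1, is 0.1 m for a shift and 90 degrees for a turn. A row lasts 1/8 s, in which the tool goes at most 62.5 mm and 10.7 degrees, less where a joint would pass 70% of its speed; a pose out of reach is approached as far as the arm can. A call with a number of a shift or a turn outside -1 to 1 is refused whole. A call with a gripper value outside its range is refused whole. The fingers move at their own pace and stop on an object; "newtons" is the grip in N (left out, the last holds). Time passes only in rows, so rows that repeat a pose let the fingers close. It gives the time, the measured TCP pose, the force, the opening and the grip force at its end, in the units of the state.
- state(): the state, without advancing time (a new reading comes with each control period).
- read_camera(name): name is "scene" or "top" or "wrist"; returns a dict with "image" (420x560x3 uint8, red, green, blue), "range_z" (420x560 float32, m along the optical axis (not along the pixel's ray), 0 where there is no reading), "fx", "fy", "cx", "cy" (pixels), "cam_to_world" (4x4, takes a point from camera to world coordinates). Camera axes: x right, y up, looking along -z (the intrinsics and any distortion apply to the point x, -y, -z); pixel columns grow to the right and rows downward; lengths in m; the calibration is good to about 2 mm. A picture is of the moment at which its call begins.
- sign_off(): hands the job in; it is judged then, once.
The state is a dict: "time": time; "joints": joint angles; "dq": joint speeds; "joint_efforts": joint torques, N m; "eef_pos": TCP position; "tool_rot": TCP orientation; "wrist_force": force on the tool from outside, world axes, zero at the start; "ft_torque": the same for the moment, N m; "grip_width": opening from 0.0 (shut) to 1.0 (fully open); "gripper_force": force on a finger pad.
Only numpy, scipy, OpenCV 4.12 (cv2) and the standard library are available. Lean on these libraries where they do the work, as an engineer would, in place of code of your own. Each camera call takes 0.05 s, during which the arm holds its last target. There are 200 camera calls.

## Task

On the wooden tray a squat salt cellar stands behind a lidded glass canister and a pepper mill. Move the canister and the mill out of the way onto the marble board, then take the cellar to the ringed mark on the lazy susan, centred in the ring, without turning the lazy susan, and only then put the canister and the mill back, each on the spot on the tray where it stood at the start. Keep all of them upright, and leave the small jar on the lazy susan, the funnel and the bamboo spoon as they are.

Things in the scene. Friction and masses are not known exactly. Their poses are not given: they have to be found in the camera images.
- canister: lidded glass canister, one rigid piece: body 60 mm across, 90 mm high; steel lid 62 mm across up to 102 mm; on it a round upright steel knob 28 mm across, from 102 to 132 mm above the underside: grip it there. 0.3 to 0.5 kg. Loose, on the tray at the start in one of the two front places. Origin: centre of the underside; z up.
- mill: dark wooden pepper mill, one rigid piece: foot 52 mm across, slim waist, 44 mm wide shoulder ending at 86 mm, round head 36 mm across from 90 to 130 mm above the underside: grip it there. 0.15 to 0.3 kg. Loose, on the tray at the start in the other front place, about 86 mm from the canister. Origin: centre of the underside; z up.
- cellar: squat round salt cellar, steel with a pale wooden top, one rigid piece, 56 mm across, 44 mm high, 0.15 to 0.3 kg. Loose, on the tray behind canister and mill with only about 6 to 14 mm to them: no room for a gripper round it until they are gone. Origin: centre of the underside; z up.
- tray: flat wooden tray slab without a rim, 160 mm (its x) by 190 mm (its y), 8 mm thick, fixed. Three thin rings on it show about where the canister, mill (front pair, at x = -30 mm, y = +/-43 mm) and cellar (x = +20 mm, y = 0) stand. Origin: centre of the underside; z up.
- board: white marble board, the side area to clear things onto, 150 mm (its x) by 220 mm (its y), 15 mm thick, empty at the start, fixed; two things stand well 100 mm apart along its y. Origin: centre of the underside; z up.
- susan: steel foot under the lazy susan, fixed. On it turns, very freely, a pale wooden disc of 230 mm diameter whose top is 28 mm above the counter. Origin: on the turning axis, at the counter; z up. The foot's yaw says nothing of the disc's angle.
- susan_mark (a point): centre of the dark ring (62 mm across) drawn on the lazy susan's disc, 70 mm from the turning axis, on the disc's top surface (28 mm above the counter); it turns with the disc. z up.
- jar: small amber spice jar with a dark lid, 44 mm across and 52 mm high, loose, stands on the lazy susan well away from the mark; not to be disturbed. Origin: centre of the underside.
- funnel: white plastic funnel standing on its wide mouth, 90 mm across and 85 mm high, loose on the counter beyond the work; not to be disturbed. Origin: centre of the underside.
- spoon: bamboo spoon about 260 mm long lying on the counter beyond the work, loose; not to be disturbed. Its x axis runs along it.
Mind the look-alikes: they are no part of the job. What is shaped like the canister but purple or red is not meant.

How it is judged:
On the way, in this order (a step that is already met when the one before it is completed fails the run):
1. canister and mill both stand upright and released on the marble board, the cellar still in its place (x of canister in the frame of board between -0.062 and 0.062 m and y of canister in the frame of board between -0.097 and 0.097 m and z of canister in the frame of board between 0.01 and 0.021 m and contact force between each of canister, mill and the fingers below 0.5 N and angle between each of canister, mill's own z axis and vertical below 0.1 rad and linear speed of each of canister, mill below 0.03 m/s and x of mill in the frame of board between -0.062 and 0.062 m and y of mill in the frame of board between -0.097 and 0.097 m and z of mill in the frame of board between 0.01 and 0.021 m and distance of cellar from where it was at the start of the episode below 0.015 m), for 0.2 s.
2. the cellar stands released on the lazy susan's mark while canister and mill still stand on the board (horizontal distance between cellar and susan_mark below 0.012 m and z of cellar in the frame of susan_mark between -0.004 and 0.006 m and contact force between each of cellar, canister, mill and the fingers below 0.5 N and angle between each of cellar, canister, mill's own z axis and vertical below 0.1 rad and linear speed of each of cellar, canister, mill below 0.03 m/s and x of canister in the frame of board between -0.062 and 0.062 m and y of canister in the frame of board between -0.097 and 0.097 m and z of canister in the frame of board between 0.01 and 0.021 m and x of mill in the frame of board between -0.062 and 0.062 m and y of mill in the frame of board between -0.097 and 0.097 m and z of mill in the frame of board between 0.01 and 0.021 m), for 0.2 s.
At the end, for the whole second after the job is handed in: The cellar stands upright on the lazy susan within 12 mm of the centre of the ring; the canister and the mill each stand upright on the tray within 13 mm of where they stood at the start; all are released and at rest (horizontal distance between cellar and susan_mark below 0.012 m and z of cellar in the frame of susan_mark between -0.004 and 0.006 m and contact force between each of cellar, canister, mill and the fingers below 0.5 N and angle between each of cellar, canister, mill's own z axis and vertical below 0.1 rad and linear speed of each of cellar, canister, mill below 0.03 m/s and distance of each of canister, mill from where it was at the start of the episode below 0.013 m and angular speed of each of canister, mill, cellar below 0.2 rad/s); the robot touches nothing.
It fails at once if the lazy susan is turned by more than about 10 degrees (distance of susan_mark from where it was at the start of the episode above 0.012 m).
It fails at once if the jar, the funnel or the spoon is shifted by more than 20 mm, or jar or funnel tipped (distance of any of jar, funnel, spoon from where it was at the start of the episode above 0.02 m or angle between any of jar, funnel's own z axis and vertical above 0.4 rad).
It fails at once if canister, mill or cellar is tipped by more than about 35 degrees (angle between any of canister, mill, cellar's own z axis and vertical above 0.6 rad).
It also fails if it takes over 141 s, if anything falls off the work surface, if the arm or the gripper's body presses on something with over 40 N, if the wrist force passes 120 N, or if a joint passes its speed limit or range.

## Working session

There is one attempt and no reset: what is moved stays moved. The work goes in short steps, Python scripts to look and compute and a tool call to move; the robot and the scene stay as the last step left them, time stands still between calls to the robot, and variables do not carry over. Pictures are saved under pics/ and viewed, at most 14 in all, crops included, and the job is handed in when it is done.

Besides the shell and the picture viewer there is one more tool, called after "Call:" by a JSON object that holds its "api" and its "payload", one argument or row to a line. play_rows: Moves the arm, as the interface text tells. Shift numbers are shares of 0.1 m and turn numbers shares of 90 degrees, none past 1 either way. Its arguments: {"type":"object","properties":{"hand":{"type":"array","items":{"type":"number"}},"delta_pos":{"type":"array","items":{"type":"array","items":{"type":"number"}}},"spin":{"type":"array","items":{"type":"number"}},"newtons":{"type":"number"}},"required":["hand","delta_pos","spin"]}

```bash
ls; mkdir -p pics
python3 - <<'E'
from plant import *
import cv2,numpy as np
for n in ("scene","top"):
    c=read_camera(n); cv2.imwrite(f"pics/{n}0.png",c["image"][...,::-1]); np.savez(f"{n}0.npz",**c)
    print(n,c["fx"],c["fy"],c["cx"],c["cy"],np.round(c["cam_to_world"],3).tolist(),[k for k in c])
s=state();print(s)
E
```

```text
pics
scene 431.96036780641464 431.96036780641464 277.94328400072226 217.32689452820264 [[0.876, -0.322, 0.359, 0.906], [0.483, 0.589, -0.648, -0.581], [-0.003, 0.741, 0.672, 0.654], [0.0, 0.0, 0.0, 1.0]] ['image', 'range_z', 'fx', 'fy', 'cx', 'cy', 'cam_to_world']
top 441.1339606511246 441.1339606511246 279.4595728006735 217.2058910932326 [[0.028, 0.981, -0.192, 0.389], [-0.999, 0.034, 0.027, 0.01], [0.033, 0.191, 0.981, 0.972], [0.0, 0.0, 0.0, 1.0]] ['image', 'range_z', 'fx', 'fy', 'cx', 'cy', 'cam_to_world']
{'time': 0.1, 'joints': array([ 9.16618647e-01,  3.13375389e-01,  1.49835315e+00, -1.79122300e-05,
        1.33098813e+00, -2.23394584e-01]), 'dq': array([-0.00059777, -0.00077944, -0.0025623 , -0.00132838,  0.00015657,
       -0.00232345]), 'joint_efforts': array([ 3.97519398e-03, -4.12895858e+01, -2.60140157e+01, -9.54067468e-05,
        2.98807994e-03,  5.99338222e-06]), 'eef_pos': array([0.21910277, 0.47684628, 0.23080484]), 'tool_rot': array([-2.30889048e-04,  2.13727828e-01,  9.76893085e-01, -5.12462662e-04]), 'wrist_force': array([-0.49714533, -0.35138611,  1.14707573]), 'ft_torque': array([ 0.01664007, -0.02284917,  0.00181311]), 'gripper_force': 0.0, 'grip_width': 1.0023264134867083}
```

View pics/scene0.png

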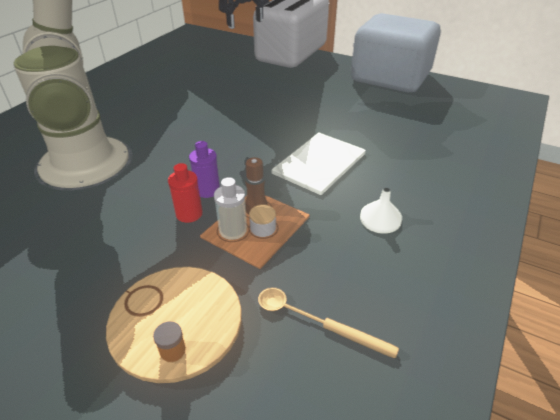

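View pics/top0.png

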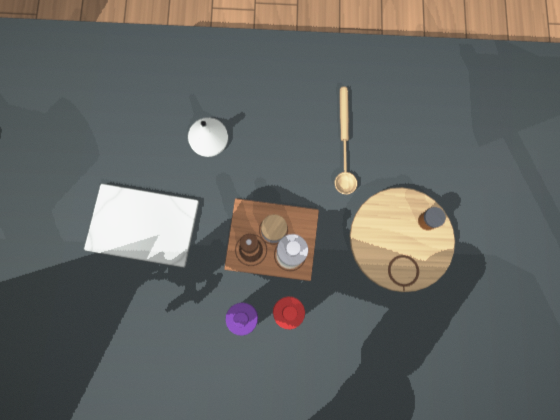

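Scene picture: the clear canister is at (231,212), the mill at (255,180) and the cellar at (263,221). They stand on the tray, with the board at (320,162), the susan at (175,320), its ring at (144,300) and the jar at (170,342).

Possible mistakes for the canister: the purple one at scene (204,172) / top (241,319) and the red one at scene (185,197) / top (289,313). Both stand off the tray. I choose the clear glass one with the steel lid on the tray, top (292,250). The mill is at top (251,247) and the cellar at top (274,228). I'll check this in a close crop.

```bash
cat > h.py <<'E'
import cv2,numpy as np
def load(n): return dict(np.load(n))
def ray(c,u,v):
    M=c["cam_to_world"]; d=np.array([(u-c["cx"])/c["fx"],-(v-c["cy"])/c["fy"],-1.])
    return M[:3,3],M[:3,:3]@d
def plane(c,u,v,z):
    o,d=ray(c,u,v); return o+d*(z-o[2])/d[2]
def cloud(c):
    v,u=np.mgrid[0:420,0:560]; r=c["range_z"]; M=c["cam_to_world"]
    P=np.stack([(u-c["cx"])/c["fx"]*r,-(v-c["cy"])/c["fy"]*r,-r],-1)
    return P@M[:3,:3].T+M[:3,3]
def proj(c,p):
    M=c["cam_to_world"]; q=(np.asarray(p)-M[:3,3])@M[:3,:3]
    return c["cx"]+c["fx"]*q[0]/-q[2], c["cy"]-c["fy"]*q[1]/-q[2]
E
python3 - <<'E'
from h import *
t=load("top0.npz");s=load("scene0.npz")
a=cv2.resize(t["image"][190:300,220:460,::-1],None,fx=3.3,fy=3.3,interpolation=cv2.INTER_CUBIC)
cv2.imwrite("pics/c1.png",a)
b=cv2.resize(s["image"][140:270,150:330,::-1],None,fx=4.4,fy=4.4,interpolation=cv2.INTER_CUBIC)
cv2.imwrite("pics/c2.png",b)
P=cloud(t)
for u,v in[(292,243),(250,241),(274,226),(300,215),(240,210),(150,220),(390,230),(432,215),(403,270),(241,319),(289,313)]:
    print(u,v,np.round(P[v,u],4),t["image"][v,u])
E
```

```text
292 243 [ 0.503  -0.0381  0.1406] [219 220 225]
250 241 [0.5042 0.0417 0.141 ] [160 158 163]
274 226 [ 0.5504 -0.0043  0.0506] [165 140 109]
300 215 [ 0.5846 -0.0622  0.0087] [160 113  83]
240 210 [0.592  0.0721 0.005 ] [148 106  78]
150 220 [0.5603 0.2662 0.0169] [243 244 243]
390 230 [ 0.5545 -0.2593  0.0256] [239 219 169]
432 215 [ 0.5792 -0.3317  0.083 ] [104 109 115]
403 270 [ 0.4678 -0.2851  0.0279] [158 135 105]
241 319 [0.3592 0.0528 0.1308] [115  72 152]
289 313 [ 0.3726 -0.0361  0.1309] [180  60  59]
```

View pics/c1.png

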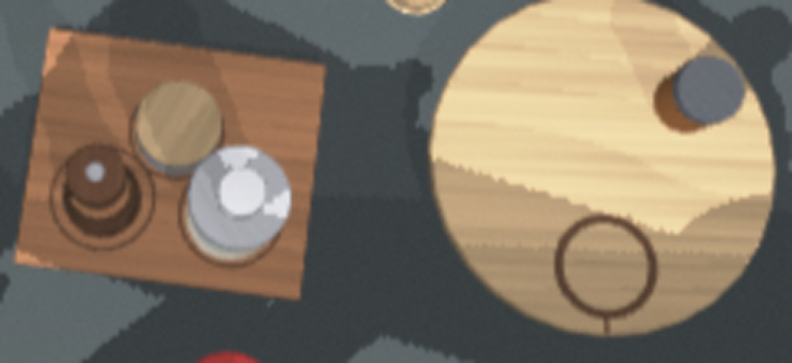

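View pics/c2.png

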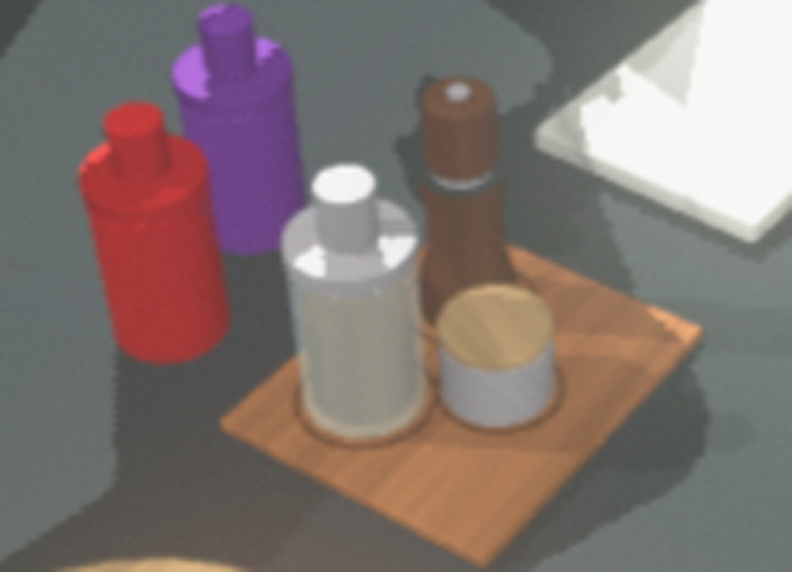

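Crop 1 (top): the canister knob is at about (293,248), the mill head's silver dot at (249,242), the cellar top at (274.5,227) and the ring centre at (403.6,270.6). Crop 2 shows the clear, steel-lidded canister on the tray with the red and purple ones off it, so the choice holds. Next I measure with masks.

```bash
cat > m.py <<'E'
from h import *
def circ_px(mask,z,c):
    "outline of the biggest blob cast onto plane z, enclosing circle"
    k,_=cv2.findContours(mask.astype(np.uint8),cv2.RETR_EXTERNAL,cv2.CHAIN_APPROX_NONE)
    k=max(k,key=cv2.contourArea)[:,0]
    w=np.array([plane(c,u,v,z)[:2] for u,v in k],np.float32)
    (x,y),(a,b),_=cv2.fitEllipse(w*1000)
    return np.round([x,y,a,b],1),len(k)
E
python3 - <<'E'
from m import *
for n in("top0.npz","scene0.npz"):
    c=load(n);P=cloud(c);X,Y,Z=P[...,0],P[...,1],P[...,2]
    near=lambda x,y,r:(np.hypot(X-x,Y-y)<r)
    print(n)
    print("knob",circ_px(near(.5,-.04,.03)&(Z>.134)&(Z<.146),.140,c))
    print("lid",circ_px(near(.5,-.04,.05)&(Z>.104),.110,c))
    print("mill",circ_px(near(.5,.04,.03)&(Z>.132),.138,c), Z[near(.5,.04,.03)].max())
    print("cellar",circ_px(near(.55,-.004,.04)&(Z>.046)&(Z<.058),.052,c))
    print("disc",circ_px(near(.53,-.29,.2)&(Z>.015)&(Z<.04),.028,c))
    print("board",circ_px(near(.55,.26,.2)&(Z>.008)&(Z<.025),.015,c))
    hsv=cv2.cvtColor(c["image"],cv2.COLOR_RGB2HSV)
    m=near(.468,-.285,.045)&(hsv[...,2]<130)&(Z<.04)&(Z>.015)&near(.54,-.28,.112)
    print("ring",circ_px(m,.028,c),m.sum(),hsv[...,2][near(.468,-.285,.02)].min())
    for nm,m,z in(("tray",near(.53,0,.2)&(Z>.003)&(Z<.015)&(hsv[...,0]<20)&(hsv[...,1]>70),.008),("board",near(.55,.26,.2)&(Z>.005)&(Z<.025)&(hsv[...,1]<30)&(hsv[...,2]>100),.015)):
        m=cv2.morphologyEx(m.astype(np.uint8),cv2.MORPH_OPEN,np.ones((3,3)))
        k,_=cv2.findContours(m,cv2.RETR_EXTERNAL,cv2.CHAIN_APPROX_NONE);k=max(k,key=cv2.contourArea)[:,0]
        w=np.array([plane(c,u,v,z)[:2]*1000 for u,v in k],np.float32); print(nm,cv2.minAreaRect(w))
E
```

```text
top0.npz
knob (array([494.2, -40.4,  25.9,  26.4]), 40)
lid (array([494.1, -40.3,  59.6,  60.4]), 86)
mill (array([501.8,  44.4,  33.4,  33.9]), 52) 0.14284410589833996
cellar (array([547.3,  -3.6,  53.7,  54.1]), 72)
disc (array([ 533.6, -281.5,  220.5,  228.9]), 361)
board (array([549.5, 283.9, 170.2, 264.5]), 326)
ring (array([ 466.2, -285.3,   65.6,   66.4]), 90) 244 151
tray ((528.7216796875, -1.198150634765625), (189.5198974609375, 159.6244354248047), 84.3136215209961)
board ((549.4384765625, 283.3768310546875), (220.47052001953125, 149.59979248046875), 82.08647155761719)
scene0.npz
knob (array([496.6, -44.2,  26.1,  31.1]), 34)
lid (array([491.9, -38.1,  56.4,  85.1]), 85)
mill (array([504.5,  39.3,  33.2,  37.8]), 44) 0.14141509763371085
cellar (array([548.8,  -7. ,  53.7,  57.5]), 65)
disc (array([ 539.3, -288.2,  226.1,  231.8]), 356)
board (array([551. , 279.1, 175.5, 258.7]), 196)
ring (array([ 466.4, -284.3,   61.3,   63.6]), 138) 163 173
tray ((529.9882202148438, -3.6293106079101562), (191.60789489746094, 161.119873046875), 84.26948547363281)
board ((551.6678466796875, 277.2589416503906), (227.72364807128906, 154.09735107421875), 82.18675994873047)
```

Call:
{"api": "play_rows", "payload": {
  "hand": [85, 85, 85, 85, 85, 85, 85, 85],
  "delta_pos": [
    [-0.3, -0.2, 0],
    [-0.6, -0.4, 0],
    [-0.921, -0.567, 0],
    [-0.921, -0.567, 0],
    [-0.921, -0.567, 0],
    [-0.921, -0.567, 0],
    [-0.921, -0.567, 0],
    [-0.921, -0.567, 0]
  ],
  "spin": [0.1, 0.2, 0.3, 0.4, 0.5, 0.6, 0.7258, 0.7258],
  "newtons": 40
}}

```text
time: 1.1
eef_pos: [0.2791, 0.387, 0.2311]
tool_rot: [-0.0, 0.707, 0.707, -0.0]
wrist_force: [0.5, -0.1, 0.8]
grip_width: 0.994
gripper_force: 0.0
```

Call:
{"api": "play_rows", "payload": {
  "hand": [85, 85, 85],
  "delta_pos": [
    [-0.4, 0.25, 0],
    [-0.86, 0.56, 0],
    [-0.86, 0.56, 0]
  ],
  "spin": [0, 0, 0]
}}

```text
time: 1.48
eef_pos: [0.3367, 0.2989, 0.2312]
tool_rot: [0.0, 0.707, 0.707, -0.0]
wrist_force: [0.0, 0.1, -0.3]
grip_width: 0.993
gripper_force: 0.0
```

Call:
{"api": "play_rows", "payload": {
  "hand": [85, 85, 85],
  "delta_pos": [
    [-0.4, 0.25, 0],
    [-0.86, 0.56, 0],
    [-0.86, 0.56, 0]
  ],
  "spin": [0, 0, 0]
}}

```text
time: 1.85
eef_pos: [0.3924, 0.2134, 0.2311]
tool_rot: [0.0, 0.707, 0.707, -0.0]
wrist_force: [0.4, 0.5, 0.5]
grip_width: 0.992
gripper_force: 0.0
```

Call:
{"api": "play_rows", "payload": {
  "hand": [85, 85, 85],
  "delta_pos": [
    [-0.4, 0.25, 0],
    [-0.86, 0.56, 0],
    [-0.86, 0.56, 0]
  ],
  "spin": [0, 0, 0]
}}

```text
time: 2.22
eef_pos: [0.4482, 0.128, 0.231]
tool_rot: [-0.0, 0.707, 0.707, -0.0]
wrist_force: [-0.3, 0.6, 0.0]
grip_width: 0.998
gripper_force: 0.0
```

Call:
{"api": "play_rows", "payload": {
  "hand": [85, 85, 85, 85],
  "delta_pos": [
    [-0.4, 0.25, 0],
    [-0.86, 0.55, 0],
    [-0.86, 0.55, 0],
    [-0.86, 0.55, 0]
  ],
  "spin": [0, 0, 0, 0]
}}

```text
time: 2.72
eef_pos: [0.5016, 0.0447, 0.2311]
tool_rot: [-0.0, 0.706, 0.708, -0.0]
wrist_force: [-0.6, 0.3, -1.0]
grip_width: 0.998
gripper_force: 0.0
```

Run:
```python
from plant import *
import cv2,numpy as np
c=read_camera("wrist"); cv2.imwrite("pics/w1.png",c["image"][...,::-1]); np.savez("w1.npz",**c)
print(np.round(c["cam_to_world"],3).tolist(),state()["eef_pos"])
```

```text
[[1.0, -0.003, -0.0, 0.501], [0.003, 0.958, 0.286, 0.117], [-0.001, -0.286, 0.958, 0.375], [0.0, 0.0, 0.0, 1.0]] [0.50160826 0.04481963 0.23131479]
```

View pics/w1.png

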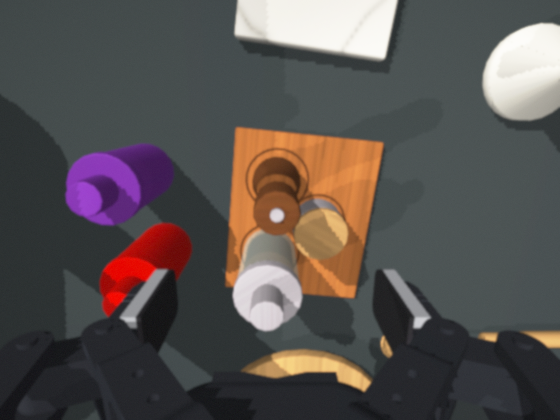

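The wrist view shows the mill head's silver dot at (277,214), midway between the fingers in x. The canister knob is at (267,307) and the cellar top at (321,232).

Run:
```python
from m import *
c=load("w1.npz");P=cloud(c);X,Y,Z=P[...,0],P[...,1],P[...,2]
near=lambda x,y,r:(np.hypot(X-x,Y-y)<r)
print("mill",circ_px(near(.502,.044,.03)&(Z>.132)&(Z<.146),.138,c),plane(c,277,214.5,.138))
print("knob",circ_px(near(.495,-.04,.03)&(Z>.134)&(Z<.146),.140,c))
print("lid",circ_px(near(.495,-.04,.05)&(Z>.104)&(Z<.116),.110,c))
print("cellar",circ_px(near(.547,-.004,.04)&(Z>.046)&(Z<.058),.052,c))
```

```text
mill (array([502.2,  45.9,  34.3,  35.2]), 134) [0.50276256 0.04443092 0.138     ]
knob (array([494.5, -38.6,  27. ,  30.3]), 95)
lid (array([494.5, -38. ,  58.1,  61.1]), 246)
cellar (array([547.7,  -2.8,  54.3,  55.7]), 148)
```

Call:
{"api": "play_rows", "payload": {
  "hand": [85, 85, 85, 85, 85],
  "delta_pos": [
    [0, 0, 0.25],
    [0, 0, 0.5],
    [0, 0, 0.75],
    [0, 0, 1],
    [0, 0, 1]
  ],
  "spin": [0, 0, 0, 0, 0]
}}

```text
time: 3.4
eef_pos: [0.501, 0.0445, 0.1304]
tool_rot: [-0.001, 0.706, 0.708, -0.001]
wrist_force: [-0.1, 0.3, 0.0]
grip_width: 0.998
gripper_force: 0.0
```

Call:
{"api": "play_rows", "payload": {
  "hand": [85, 85, 85, 30, 25, 25, 25, 25, 25, 25],
  "delta_pos": [
    [0, 0, 0.12],
    [0, 0, 0.25],
    [0, 0, 0.25],
    [0, 0, 0.25],
    [0, 0, 0.25],
    [0, 0, 0.25],
    [0, 0, 0.25],
    [0, 0, 0.25],
    [0, 0, 0.25],
    [0, 0, 0.25]
  ],
  "spin": [0, 0, 0, 0, 0, 0, 0, 0, 0, 0]
}}

```text
time: 4.65
eef_pos: [0.5025, 0.043, 0.1067]
tool_rot: [0.0, 0.707, 0.707, 0.0]
wrist_force: [0.4, -1.2, 5.4]
grip_width: 0.409
gripper_force: 39.9
```

Call:
{"api": "play_rows", "payload": {
  "hand": [25, 25, 25, 25, 25],
  "delta_pos": [
    [0, 0, -0.1],
    [0, 0, -0.3],
    [0, 0, -0.5],
    [0, 0, -0.7],
    [0, 0, -0.7]
  ],
  "spin": [0, 0, 0, 0, 0]
}}

```text
time: 5.28
eef_pos: [0.5027, 0.043, 0.1774]
tool_rot: [0.001, 0.707, 0.707, 0.001]
wrist_force: [-0.3, 0.1, -1.8]
grip_width: 0.41
gripper_force: 40.3
```

Call:
{"api": "play_rows", "payload": {
  "hand": [25, 25, 25, 25],
  "delta_pos": [
    [0.2, 0.05, 0],
    [0.45, 0.09, 0],
    [0.7, 0.13, 0],
    [0.96, 0.18, 0]
  ],
  "spin": [0, 0, 0, 0]
}}

```text
time: 5.78
eef_pos: [0.5198, 0.1398, 0.1751]
tool_rot: [-0.001, 0.707, 0.707, -0.001]
wrist_force: [0.4, -0.1, -1.5]
grip_width: 0.412
gripper_force: 40.3
```

Call:
{"api": "play_rows", "payload": {
  "hand": [25, 25, 25, 25],
  "delta_pos": [
    [0.24, 0.05, 0],
    [0.48, 0.09, 0],
    [0.72, 0.13, 0],
    [0.96, 0.18, 0]
  ],
  "spin": [0, 0, 0, 0]
}}

```text
time: 6.28
eef_pos: [0.5378, 0.2357, 0.1749]
tool_rot: [-0.001, 0.707, 0.707, -0.001]
wrist_force: [0.1, -0.1, -1.7]
grip_width: 0.404
gripper_force: 40.3
```

Call:
{"api": "play_rows", "payload": {
  "hand": [25, 25, 25, 25, 25, 25],
  "delta_pos": [
    [0.24, 0.05, 0],
    [0.48, 0.09, 0],
    [0.72, 0.13, 0],
    [0.9, 0.17, 0],
    [0.96, 0.18, 0],
    [0.96, 0.18, 0]
  ],
  "spin": [0, 0, 0, 0, 0, 0]
}}

```text
time: 7.02
eef_pos: [0.556, 0.3308, 0.1755]
tool_rot: [-0.0, 0.707, 0.707, -0.001]
wrist_force: [-0.1, -0.4, -2.2]
grip_width: 0.408
gripper_force: 40.3
```

Call:
{"api": "play_rows", "payload": {
  "hand": [25, 25, 25, 25, 25, 25, 25],
  "delta_pos": [
    [0, 0, 0.15],
    [0, 0, 0.3],
    [0, 0, 0.45],
    [0, 0, 0.55],
    [0, 0, 0.6],
    [0, 0, 0.62],
    [0, 0, 0.62]
  ],
  "spin": [0, 0, 0, 0, 0, 0, 0]
}}

```text
time: 7.9
eef_pos: [0.5564, 0.3311, 0.1146]
tool_rot: [0.0, 0.707, 0.707, 0.0]
wrist_force: [-0.3, -0.3, -2.5]
grip_width: 0.412
gripper_force: 40.3
```

Call:
{"api": "play_rows", "payload": {
  "hand": [25, 25, 25, 25],
  "delta_pos": [
    [0, 0, 0.005],
    [0, 0, 0.01],
    [0, 0, 0.015],
    [0, 0, 0.015]
  ],
  "spin": [0, 0, 0, 0]
}}

```text
time: 8.4
eef_pos: [0.5565, 0.3312, 0.1138]
tool_rot: [0.0, 0.707, 0.707, 0.001]
wrist_force: [-1.0, -0.1, 5.5]
grip_width: 0.409
gripper_force: 41.1
```

Call:
{"api": "play_rows", "payload": {
  "hand": [45, 55, 65, 75, 80, 85, 85, 85, 85, 85, 85],
  "delta_pos": [
    [0, 0, 0],
    [0, 0, 0],
    [0, 0, 0],
    [0, 0, 0],
    [0, 0, 0],
    [0, 0, -0.05],
    [0, 0, -0.2],
    [0, 0, -0.5],
    [0, 0, -0.8],
    [0, 0, -1],
    [0, 0, -1]
  ],
  "spin": [0, 0, 0, 0, 0, 0, 0, 0, 0, 0, 0]
}}

```text
time: 9.78
eef_pos: [0.5568, 0.3313, 0.2152]
tool_rot: [0.001, 0.707, 0.707, 0.002]
wrist_force: [0.6, -0.3, -1.1]
grip_width: 0.991
gripper_force: 0.0
```

Call:
{"api": "play_rows", "payload": {
  "hand": [85, 85],
  "delta_pos": [
    [-0.4, -0.07, 0],
    [-0.925, -0.155, 0]
  ],
  "spin": [0, 0]
}}

```text
time: 10.02
eef_pos: [0.54, 0.2379, 0.2118]
tool_rot: [-0.0, 0.707, 0.708, -0.001]
wrist_force: [0.9, -0.1, 0.1]
grip_width: 0.997
gripper_force: 0.0
```

Call:
{"api": "play_rows", "payload": {
  "hand": [85, 85],
  "delta_pos": [
    [-0.45, -0.07, 0],
    [-0.925, -0.155, 0]
  ],
  "spin": [0, 0]
}}

```text
time: 10.28
eef_pos: [0.5245, 0.1446, 0.2121]
tool_rot: [-0.0, 0.707, 0.707, -0.0]
wrist_force: [1.3, -0.2, 0.5]
grip_width: 0.997
gripper_force: 0.0
```

Call:
{"api": "play_rows", "payload": {
  "hand": [85, 85],
  "delta_pos": [
    [-0.45, -0.07, 0],
    [-0.925, -0.155, 0]
  ],
  "spin": [0, 0]
}}

```text
time: 10.52
eef_pos: [0.509, 0.0522, 0.2122]
tool_rot: [-0.0, 0.707, 0.707, -0.0]
wrist_force: [0.8, -1.2, 0.5]
grip_width: 0.998
gripper_force: 0.0
```

Call:
{"api": "play_rows", "payload": {
  "hand": [85, 85, 85, 85],
  "delta_pos": [
    [-0.45, -0.07, 0],
    [-0.925, -0.155, 0],
    [-0.925, -0.155, 0],
    [-0.925, -0.155, 0]
  ],
  "spin": [0, 0, 0, 0]
}}

```text
time: 11.02
eef_pos: [0.4941, -0.0385, 0.2124]
tool_rot: [-0.0, 0.707, 0.707, -0.0]
wrist_force: [0.4, -0.2, -0.4]
grip_width: 0.995
gripper_force: 0.0
```

```bash
cat > w.py <<'E'
from plant import *
from m import *
c=read_camera("wrist");t=read_camera("top")
np.savez("wl.npz",**c);np.savez("tl.npz",**t);print(state()["eef_pos"])
def m(c,x,y,z,r,dz=.006):
    P=cloud(c);Z=P[...,2]
    try: return circ_px((np.hypot(P[...,0]-x,P[...,1]-y)<r)&(abs(Z-z)<dz),z,c)
    except Exception as e: return e
E
python3 - <<'E'
from w import *
print("knob w",m(c,.495,-.04,.14,.03)); print("mill t",m(t,.556,.333,.145,.03)); print("cellar w",m(c,.547,-.003,.052,.04))
E
```

```text
[ 0.49424823 -0.03797565  0.21257871]
knob w (array([494.3, -39.5,  26.7,  28.4]), 115)
mill t (array([555.8, 331.1,  33.6,  34.7]), 53)
cellar w (array([547.5,  -3.3,  54.4,  54.9]), 175)
```

Call:
{"api": "play_rows", "payload": {
  "hand": [85, 85, 85, 85, 85, 85, 30, 20, 20, 20, 20, 20],
  "delta_pos": [
    [-0.01, 0, 0.25],
    [-0.01, 0, 0.5],
    [-0.01, 0, 0.7],
    [-0.01, 0, 0.85],
    [-0.01, 0, 0.96],
    [-0.01, 0, 0.96],
    [-0.01, 0, 0.96],
    [-0.01, 0, 0.96],
    [-0.01, 0, 0.96],
    [-0.01, 0, 0.96],
    [-0.01, 0, 0.96],
    [-0.01, 0, 0.96]
  ],
  "spin": [0, 0, 0, 0, 0, 0, 0, 0, 0, 0, 0, 0],
  "newtons": 60
}}

```text
time: 12.62
eef_pos: [0.4946, -0.0401, 0.1173]
tool_rot: [0.001, 0.707, 0.707, 0.0]
wrist_force: [1.3, 0.6, 5.8]
grip_width: 0.306
gripper_force: 59.0
```

Call:
{"api": "play_rows", "payload": {
  "hand": [20, 20],
  "delta_pos": [
    [0, 0, 0],
    [0, 0, 0]
  ],
  "spin": [0, 0]
}}

```text
time: 12.88
eef_pos: [0.4946, -0.0401, 0.1173]
tool_rot: [0.001, 0.707, 0.707, 0.0]
wrist_force: [-0.5, -0.2, 5.0]
grip_width: 0.31
gripper_force: 59.0
```

Call:
{"api": "play_rows", "payload": {
  "hand": [20, 20, 20, 20, 20, 20],
  "delta_pos": [
    [0, 0, -0.1],
    [0, 0, -0.2],
    [0, 0, -0.35],
    [0, 0, -0.5],
    [0, 0, -0.7],
    [0, 0, -0.7]
  ],
  "spin": [0, 0, 0, 0, 0, 0]
}}

```text
time: 13.62
eef_pos: [0.4949, -0.0402, 0.1884]
tool_rot: [0.002, 0.707, 0.707, 0.001]
wrist_force: [0.1, -0.6, -4.4]
grip_width: 0.306
gripper_force: 59.8
```

Call:
{"api": "play_rows", "payload": {
  "hand": [20, 20, 20, 20],
  "delta_pos": [
    [0.15, 0.03, 0],
    [0.4, 0.08, 0],
    [0.66, 0.12, 0],
    [0.91, 0.16, 0]
  ],
  "spin": [0, 0, 0, 0]
}}

```text
time: 14.12
eef_pos: [0.5099, 0.0529, 0.1859]
tool_rot: [-0.001, 0.707, 0.707, -0.0]
wrist_force: [-0.5, -0.3, -3.7]
grip_width: 0.304
gripper_force: 59.7
```

Call:
{"api": "play_rows", "payload": {
  "hand": [20, 20, 20, 20],
  "delta_pos": [
    [0.23, 0.04, 0],
    [0.46, 0.08, 0],
    [0.68, 0.12, 0],
    [0.91, 0.16, 0]
  ],
  "spin": [0, 0, 0, 0]
}}

```text
time: 14.62
eef_pos: [0.5257, 0.1438, 0.1858]
tool_rot: [-0.001, 0.707, 0.707, -0.001]
wrist_force: [-0.1, 0.2, -4.8]
grip_width: 0.306
gripper_force: 59.7
```

Call:
{"api": "play_rows", "payload": {
  "hand": [20, 20, 20, 20, 20, 20],
  "delta_pos": [
    [0.23, 0.04, 0],
    [0.46, 0.08, 0],
    [0.68, 0.12, 0],
    [0.85, 0.15, 0],
    [0.91, 0.16, 0],
    [0.91, 0.16, 0]
  ],
  "spin": [0, 0, 0, 0, 0, 0]
}}

```text
time: 15.38
eef_pos: [0.5421, 0.2331, 0.1865]
tool_rot: [-0.0, 0.707, 0.707, -0.0]
wrist_force: [-0.4, -0.9, -3.8]
grip_width: 0.304
gripper_force: 59.7
```

Call:
{"api": "play_rows", "payload": {
  "hand": [20, 20, 20, 20, 20, 20, 20],
  "delta_pos": [
    [0, 0, 0.15],
    [0, 0, 0.3],
    [0, 0, 0.45],
    [0, 0, 0.55],
    [0, 0, 0.59],
    [0, 0, 0.61],
    [0, 0, 0.61]
  ],
  "spin": [0, 0, 0, 0, 0, 0, 0]
}}

```text
time: 16.25
eef_pos: [0.5424, 0.2331, 0.1261]
tool_rot: [0.0, 0.707, 0.707, 0.0]
wrist_force: [0.1, 0.5, -4.0]
grip_width: 0.303
gripper_force: 59.7
```

Call:
{"api": "play_rows", "payload": {
  "hand": [20, 20, 20, 20],
  "delta_pos": [
    [0, 0, 0.005],
    [0, 0, 0.01],
    [0, 0, 0.015],
    [0, 0, 0.015]
  ],
  "spin": [0, 0, 0, 0]
}}

```text
time: 16.75
eef_pos: [0.5423, 0.233, 0.1244]
tool_rot: [0.0, 0.707, 0.707, 0.0]
wrist_force: [0.4, -0.0, -3.7]
grip_width: 0.306
gripper_force: 59.9
```

Call:
{"api": "play_rows", "payload": {
  "hand": [20, 20, 20, 20],
  "delta_pos": [
    [0, 0, 0.003],
    [0, 0, 0.006],
    [0, 0, 0.008],
    [0, 0, 0.008]
  ],
  "spin": [0, 0, 0, 0]
}}

```text
time: 17.25
eef_pos: [0.5426, 0.2331, 0.1243]
tool_rot: [0.0, 0.707, 0.707, 0.001]
wrist_force: [-1.1, -0.4, 5.4]
grip_width: 0.305
gripper_force: 60.7
```

Call:
{"api": "play_rows", "payload": {
  "hand": [35, 45, 55, 65, 75, 85, 85, 85, 85, 85, 85],
  "delta_pos": [
    [0, 0, 0],
    [0, 0, 0],
    [0, 0, 0],
    [0, 0, 0],
    [0, 0, 0],
    [0, 0, -0.05],
    [0, 0, -0.2],
    [0, 0, -0.5],
    [0, 0, -0.8],
    [0, 0, -1],
    [0, 0, -1]
  ],
  "spin": [0, 0, 0, 0, 0, 0, 0, 0, 0, 0, 0]
}}

```text
time: 18.62
eef_pos: [0.5428, 0.2332, 0.2257]
tool_rot: [0.001, 0.707, 0.707, 0.002]
wrist_force: [-0.7, 0.6, -0.2]
grip_width: 0.997
gripper_force: 0.0
```

Call:
{"api": "play_rows", "payload": {
  "hand": [85, 85],
  "delta_pos": [
    [-0.4, 0.01, 0],
    [-0.79, 0.02, 0]
  ],
  "spin": [0, 0]
}}

```text
time: 18.88
eef_pos: [0.5438, 0.1532, 0.2227]
tool_rot: [-0.0, 0.707, 0.707, -0.0]
wrist_force: [1.4, 0.4, -0.9]
grip_width: 0.995
gripper_force: 0.0
```

Call:
{"api": "play_rows", "payload": {
  "hand": [85, 85],
  "delta_pos": [
    [-0.4, 0.01, 0],
    [-0.79, 0.02, 0]
  ],
  "spin": [0, 0]
}}

```text
time: 19.12
eef_pos: [0.5458, 0.0737, 0.2228]
tool_rot: [-0.0, 0.707, 0.707, -0.0]
wrist_force: [0.3, 0.8, -0.4]
grip_width: 0.998
gripper_force: 0.0
```

Call:
{"api": "play_rows", "payload": {
  "hand": [85, 85, 85, 85],
  "delta_pos": [
    [-0.4, 0.01, 0],
    [-0.78, 0.01, 0],
    [-0.78, 0.01, 0],
    [-0.78, 0.01, 0]
  ],
  "spin": [0, 0, 0, 0]
}}

```text
time: 19.62
eef_pos: [0.547, -0.0024, 0.2231]
tool_rot: [-0.0, 0.707, 0.707, -0.0]
wrist_force: [-0.4, -0.2, 0.2]
grip_width: 0.994
gripper_force: 0.0
```

Run:
```python
from w import *
cv2.imwrite("pics/t2.png",t["image"][...,::-1])
print("canister t",m(t,.543,.233,.147,.03)); print("mill t",m(t,.556,.333,.145,.03)); print("cellar w",m(c,.547,-.003,.052,.04),"t",m(t,.547,-.003,.052,.04))
```

```text
[ 0.54711635 -0.00194231  0.22330291]
canister t (array([542. , 231.6,  25.7,  26.6]), 39)
mill t (array([555.9, 331.1,  33.6,  34.5]), 53)
cellar w (array([547.8,  -3.2,  54.4,  54.9]), 161) t max() iterable argument is empty
```

View pics/t2.png

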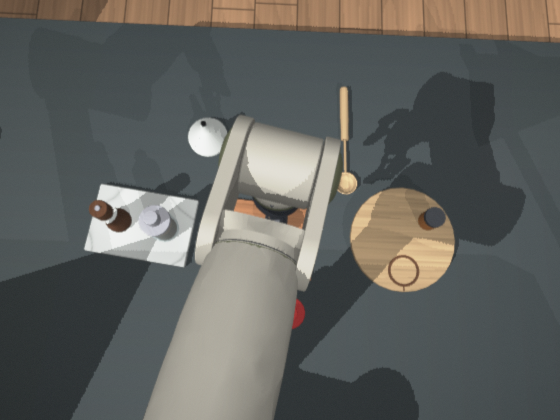

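Top picture: the mill (100,209) and the canister (152,218) stand upright on the board, and the ring at (403,270) is unmoved. Next is the cellar.

Call:
{"api": "play_rows", "payload": {
  "hand": [85, 85, 85],
  "delta_pos": [
    [-0.01, 0.005, 0.35],
    [-0.01, 0.005, 0.7],
    [-0.01, 0.005, 1]
  ],
  "spin": [0, 0, 0]
}}

```text
time: 20.1
eef_pos: [0.5474, -0.0029, 0.1222]
tool_rot: [-0.0, 0.707, 0.708, -0.0]
wrist_force: [0.7, 0.2, 0.5]
grip_width: 0.996
gripper_force: 0.0
```

Call:
{"api": "play_rows", "payload": {
  "hand": [85, 85, 85, 85, 85],
  "delta_pos": [
    [0, 0, 0.3],
    [0, 0, 0.55],
    [0, 0, 0.75],
    [0, 0, 0.9],
    [0, 0, 0.9]
  ],
  "spin": [0, 0, 0, 0, 0]
}}

```text
time: 20.72
eef_pos: [0.5473, -0.0034, 0.0328]
tool_rot: [-0.001, 0.707, 0.707, -0.0]
wrist_force: [0.0, 0.3, -0.9]
grip_width: 0.993
gripper_force: 0.0
```

Call:
{"api": "play_rows", "payload": {
  "hand": [85, 85, 60, 50, 45, 45, 45, 45, 45],
  "delta_pos": [
    [0, 0, 0.1],
    [0, 0, 0.13],
    [0, 0, 0.13],
    [0, 0, 0.13],
    [0, 0, 0.13],
    [0, 0, 0.13],
    [0, 0, 0.13],
    [0, 0, 0.13],
    [0, 0, 0.13]
  ],
  "spin": [0, 0, 0, 0, 0, 0, 0, 0, 0],
  "newtons": 40
}}

```text
time: 21.85
eef_pos: [0.5481, -0.004, 0.0211]
tool_rot: [0.0, 0.707, 0.707, 0.0]
wrist_force: [-0.6, 0.4, 5.4]
grip_width: 0.644
gripper_force: 43.2
```

Call:
{"api": "play_rows", "payload": {
  "hand": [45, 45, 45, 45, 45, 45],
  "delta_pos": [
    [0, 0, -0.1],
    [0, 0, -0.25],
    [0, 0, -0.5],
    [0, 0, -0.75],
    [0, 0, -0.9],
    [0, 0, -0.9]
  ],
  "spin": [0, 0, 0, 0, 0, 0]
}}

```text
time: 22.6
eef_pos: [0.5481, -0.004, 0.1114]
tool_rot: [0.001, 0.707, 0.707, 0.0]
wrist_force: [0.4, -0.3, -1.9]
grip_width: 0.642
gripper_force: 43.0
```

Call:
{"api": "play_rows", "payload": {
  "hand": [45, 45, 45, 45],
  "delta_pos": [
    [-0.15, -0.05, 0],
    [-0.4, -0.12, 0],
    [-0.65, -0.2, 0],
    [-0.93, -0.27, 0]
  ],
  "spin": [0, 0, 0, 0]
}}

```text
time: 23.1
eef_pos: [0.5195, -0.0983, 0.1095]
tool_rot: [-0.001, 0.707, 0.707, -0.0]
wrist_force: [0.2, -0.2, -2.6]
grip_width: 0.646
gripper_force: 43.0
```

Call:
{"api": "play_rows", "payload": {
  "hand": [45, 45, 45, 45],
  "delta_pos": [
    [-0.23, -0.07, 0],
    [-0.46, -0.14, 0],
    [-0.7, -0.2, 0],
    [-0.93, -0.27, 0]
  ],
  "spin": [0, 0, 0, 0]
}}

```text
time: 23.6
eef_pos: [0.4925, -0.1913, 0.1095]
tool_rot: [-0.001, 0.707, 0.707, -0.0]
wrist_force: [0.2, -0.7, -2.7]
grip_width: 0.641
gripper_force: 43.0
```

Call:
{"api": "play_rows", "payload": {
  "hand": [45, 45, 45, 45, 45, 45],
  "delta_pos": [
    [-0.23, -0.07, 0],
    [-0.46, -0.14, 0],
    [-0.7, -0.2, 0],
    [-0.9, -0.27, 0],
    [-0.94, -0.275, 0],
    [-0.94, -0.275, 0]
  ],
  "spin": [0, 0, 0, 0, 0, 0]
}}

```text
time: 24.35
eef_pos: [0.4661, -0.2837, 0.1102]
tool_rot: [-0.0, 0.707, 0.707, 0.0]
wrist_force: [-0.7, 0.6, -3.8]
grip_width: 0.644
gripper_force: 43.0
```

Run:
```python
from w import *
a=np.hstack([c["image"][:,60:500],t["image"][150:330,300:500].repeat(2,0).repeat(2,1)[:360][:, :360].copy() if 0 else cv2.resize(t["image"][180:320,330:470],(420,420))])
cv2.imwrite("pics/w3.png",cv2.resize(a,(800,390))[...,::-1])
e=state()["eef_pos"]; print("cellar w",m(c,e[0],e[1],e[2]+.032,.04))
```

```text
[ 0.46631908 -0.28328417  0.11039847]
cellar w (array([ 466. , -281.4,   53.4,   67.8]), 657)
```

View pics/w3.png

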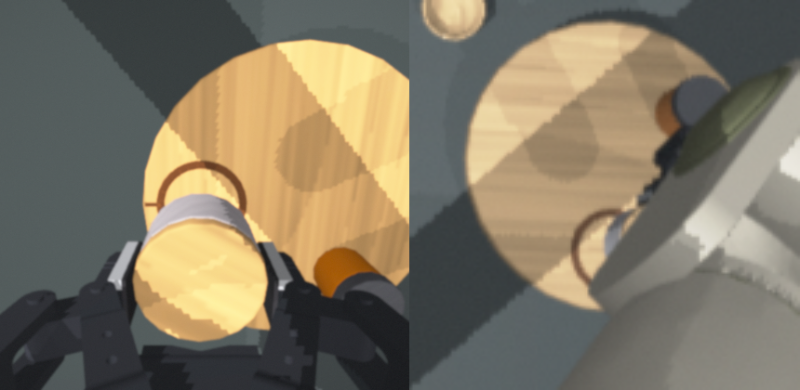

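Wrist half: the ring's far arc is visible behind the held cellar at about (203,165), and the jar is to the right at (350,275), clear of the finger. I fit the arc.

Run:
```python
from m import *
from scipy.optimize import least_squares
for n in("wl.npz","tl.npz","top0.npz","scene0.npz"):
    c=load(n);P=cloud(c);Z=P[...,2]
    g=c["image"].astype(np.float32).mean(2); bh=cv2.morphologyEx(g,cv2.MORPH_BLACKHAT,np.ones((15,15)))
    R=np.hypot(P[...,0]-.4663,P[...,1]+.285)
    v,u=np.where((bh>22)&(abs(Z-.028)<.008)&(abs(R-.031)<.009)&(P[...,0]>(.455 if n=="wl.npz" else 0)) if n!="wl.npz" else (bh>22)&(abs(Z-.028)<.008)&(abs(R-.031)<.009))
    w=np.array([plane(c,a,b,.028)[:2] for a,b in zip(u,v)])
    r=least_squares(lambda q:np.hypot(w[:,0]-q[0],w[:,1]-q[1])-.0302,[.466,-.285],loss="soft_l1",f_scale=.001)
    r2=least_squares(lambda q:np.hypot(w[:,0]-q[0],w[:,1]-q[1])-q[2],[.466,-.285,.03],loss="soft_l1",f_scale=.001)
    print(n,len(w),np.round(r.x*1000,1),np.round(r2.x*1000,1))
c=load("wl.npz");h=cv2.cvtColor(c["image"],cv2.COLOR_RGB2HSV);P=cloud(c)
mk=(h[...,1]>60)&(abs(P[...,2]-.142)<.006)
print("cellar",circ_px(mk,.1417,c))
```

```text
wl.npz 1535 [ 466.6 -283.7] [ 466.5 -286.1   32.1]
tl.npz 156 [ 467.7 -283.2] [ 467.  -284.6   31.4]
top0.npz 311 [ 466.8 -285.4] [ 466.8 -285.4   31.3]
scene0.npz 363 [ 466.3 -284.4] [ 466.3 -284.3   31.1]
cellar (array([ 466. , -282.2,   55.4,   57.3]), 444)
```

Call:
{"api": "play_rows", "payload": {
  "hand": [45, 45, 45, 45, 45, 45, 45, 45],
  "delta_pos": [
    [-0.02, 0.005, 0.05],
    [-0.02, 0.005, 0.2],
    [-0.02, 0.005, 0.35],
    [-0.02, 0.005, 0.5],
    [-0.02, 0.005, 0.6],
    [-0.02, 0.005, 0.65],
    [-0.02, 0.005, 0.66],
    [-0.02, 0.005, 0.66]
  ],
  "spin": [0, 0, 0, 0, 0, 0, 0, 0]
}}

```text
time: 25.45
eef_pos: [0.4668, -0.2861, 0.0448]
tool_rot: [0.0, 0.707, 0.707, -0.0]
wrist_force: [-0.3, 0.6, -1.9]
grip_width: 0.638
gripper_force: 43.0
```

Call:
{"api": "play_rows", "payload": {
  "hand": [45, 45, 45, 45],
  "delta_pos": [
    [0, 0, 0.005],
    [0, 0, 0.01],
    [0, 0, 0.01],
    [0, 0, 0.01]
  ],
  "spin": [0, 0, 0, 0]
}}

```text
time: 25.95
eef_pos: [0.4667, -0.286, 0.0435]
tool_rot: [0.0, 0.707, 0.707, 0.0]
wrist_force: [0.3, 0.6, -2.4]
grip_width: 0.644
gripper_force: 43.0
```

Call:
{"api": "play_rows", "payload": {
  "hand": [45, 45, 45, 45],
  "delta_pos": [
    [0, 0, 0.005],
    [0, 0, 0.01],
    [0, 0, 0.01],
    [0, 0, 0.01]
  ],
  "spin": [0, 0, 0, 0]
}}

```text
time: 26.45
eef_pos: [0.4667, -0.286, 0.0425]
tool_rot: [-0.0, 0.707, 0.707, -0.0]
wrist_force: [-0.6, -0.9, -2.4]
grip_width: 0.642
gripper_force: 43.0
```

Call:
{"api": "play_rows", "payload": {
  "hand": [45, 45, 45, 45],
  "delta_pos": [
    [0, 0, 0.003],
    [0, 0, 0.006],
    [0, 0, 0.006],
    [0, 0, 0.006]
  ],
  "spin": [0, 0, 0, 0]
}}

```text
time: 26.95
eef_pos: [0.4667, -0.2859, 0.0419]
tool_rot: [-0.0, 0.707, 0.707, -0.0]
wrist_force: [0.0, -0.2, -3.0]
grip_width: 0.641
gripper_force: 43.0
```

Call:
{"api": "play_rows", "payload": {
  "hand": [45, 45, 45, 45],
  "delta_pos": [
    [0, 0, 0.003],
    [0, 0, 0.006],
    [0, 0, 0.008],
    [0, 0, 0.008]
  ],
  "spin": [0, 0, 0, 0]
}}

```text
time: 27.45
eef_pos: [0.4667, -0.286, 0.0411]
tool_rot: [-0.0, 0.707, 0.707, -0.0]
wrist_force: [-0.9, 0.4, -0.9]
grip_width: 0.642
gripper_force: 43.1
```

Call:
{"api": "play_rows", "payload": {
  "hand": [45, 45],
  "delta_pos": [
    [0, 0, 0.003],
    [0, 0, 0.003]
  ],
  "spin": [0, 0]
}}

```text
time: 27.7
eef_pos: [0.4667, -0.2861, 0.0411]
tool_rot: [0.0, 0.707, 0.707, -0.0]
wrist_force: [-2.2, 0.6, 2.9]
grip_width: 0.642
gripper_force: 43.4
```

Call:
{"api": "play_rows", "payload": {
  "hand": [58, 60, 62, 65, 70, 75, 80, 80, 80],
  "delta_pos": [
    [0, 0, 0],
    [0, 0, 0],
    [0, 0, 0],
    [0, 0, 0],
    [0, 0, 0],
    [0, 0, 0],
    [0, 0, 0],
    [0, 0, 0],
    [0, 0, 0]
  ],
  "spin": [0, 0, 0, 0, 0, 0, 0, 0, 0]
}}

```text
time: 28.82
eef_pos: [0.4667, -0.286, 0.0408]
tool_rot: [0.0, 0.707, 0.707, 0.0]
wrist_force: [0.3, -0.0, 0.1]
grip_width: 0.941
gripper_force: 0.0
```

Call:
{"api": "play_rows", "payload": {
  "hand": [80, 80, 80, 80, 80, 80, 80],
  "delta_pos": [
    [0, 0, -0.05],
    [0, 0, -0.15],
    [0, 0, -0.3],
    [0, 0, -0.5],
    [0, 0, -0.7],
    [0, 0, -1],
    [0, 0, -1]
  ],
  "spin": [0, 0, 0, 0, 0, 0, 0]
}}

```text
time: 29.7
eef_pos: [0.4676, -0.2867, 0.1438]
tool_rot: [0.003, 0.707, 0.707, 0.0]
wrist_force: [-0.3, 0.3, -0.8]
grip_width: 0.933
gripper_force: 0.0
```

Call:
{"api": "play_rows", "payload": {
  "hand": [80, 80, 80, 80, 80],
  "delta_pos": [
    [0, 0, -0.4],
    [0, 0, -0.8],
    [0, 0, -1],
    [0, 0, -1],
    [0, 0, -1]
  ],
  "spin": [0, 0, 0, 0, 0]
}}

```text
time: 30.32
eef_pos: [0.4663, -0.2856, 0.2395]
tool_rot: [-0.001, 0.707, 0.707, -0.0]
wrist_force: [-0.9, -0.4, -0.7]
grip_width: 0.94
gripper_force: 0.0
```

Run:
```python
from w import *
cv2.imwrite("pics/w4.png",c["image"][...,::-1])
print("cellar w",m(c,.4667,-.285,.072,.04))
```

```text
[ 0.46637817 -0.28566728  0.23949304]
cellar w (array([ 466.1, -285.2,   54.3,   55.1]), 162)
```

View pics/w4.png

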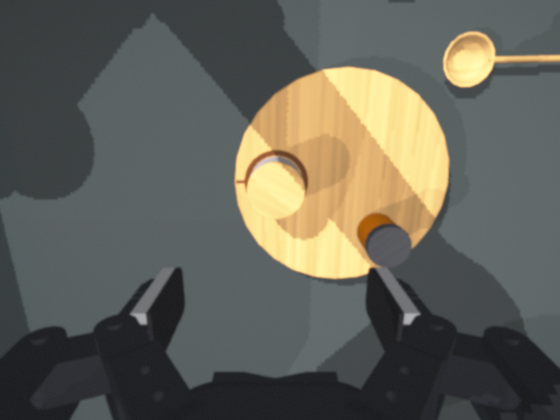

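The wrist view shows the cellar top at (276,190) centred over the ring, with the marker tick still at (240,182) and the jar untouched. Now I go back to the canister.

Call:
{"api": "play_rows", "payload": {
  "hand": [85, 85],
  "delta_pos": [
    [0.4, 0.06, 0],
    [0.865, 0.127, 0]
  ],
  "spin": [0, 0]
}}

```text
time: 30.68
eef_pos: [0.4791, -0.1987, 0.2397]
tool_rot: [-0.001, 0.708, 0.707, -0.0]
wrist_force: [0.9, 0.1, 0.0]
grip_width: 0.994
gripper_force: 0.0
```

Call:
{"api": "play_rows", "payload": {
  "hand": [85, 85],
  "delta_pos": [
    [0.43, 0.06, 0],
    [0.865, 0.127, 0]
  ],
  "spin": [0, 0]
}}

```text
time: 30.92
eef_pos: [0.4919, -0.1115, 0.24]
tool_rot: [-0.001, 0.707, 0.707, -0.0]
wrist_force: [-0.3, -0.1, 0.4]
grip_width: 0.997
gripper_force: 0.0
```

Call:
{"api": "play_rows", "payload": {
  "hand": [85, 85],
  "delta_pos": [
    [0.43, 0.06, 0],
    [0.865, 0.127, 0]
  ],
  "spin": [0, 0]
}}

```text
time: 31.18
eef_pos: [0.5046, -0.025, 0.24]
tool_rot: [-0.001, 0.707, 0.707, -0.0]
wrist_force: [-0.1, 0.2, -0.7]
grip_width: 0.992
gripper_force: 0.0
```

Call:
{"api": "play_rows", "payload": {
  "hand": [85, 85],
  "delta_pos": [
    [0.43, 0.06, 0],
    [0.865, 0.127, 0]
  ],
  "spin": [0, 0]
}}

```text
time: 31.42
eef_pos: [0.5173, 0.0615, 0.24]
tool_rot: [-0.0, 0.707, 0.707, -0.0]
wrist_force: [-0.2, 0.0, -0.5]
grip_width: 0.995
gripper_force: 0.0
```

Call:
{"api": "play_rows", "payload": {
  "hand": [85, 85],
  "delta_pos": [
    [0.43, 0.06, 0],
    [0.865, 0.127, 0]
  ],
  "spin": [0, 0]
}}

```text
time: 31.68
eef_pos: [0.5301, 0.1479, 0.2399]
tool_rot: [-0.0, 0.707, 0.707, -0.001]
wrist_force: [0.1, 0.3, 0.3]
grip_width: 0.996
gripper_force: 0.0
```

Call:
{"api": "play_rows", "payload": {
  "hand": [85, 85, 85, 85],
  "delta_pos": [
    [0.43, 0.06, 0],
    [0.865, 0.127, 0],
    [0.865, 0.127, 0],
    [0.865, 0.127, 0]
  ],
  "spin": [0, 0, 0, 0]
}}

```text
time: 32.17
eef_pos: [0.5427, 0.2326, 0.2401]
tool_rot: [-0.0, 0.707, 0.707, -0.001]
wrist_force: [1.1, -0.3, -0.2]
grip_width: 0.995
gripper_force: 0.0
```

Run:
```python
from w import *
print("canister w",m(c,.543,.233,.147,.03)); print("mill w",m(c,.556,.333,.145,.03));print("cellar t",m(t,.4667,-.285,.072,.04))
```

```text
[0.5429332  0.2320727  0.24054608]
canister w (array([542.5, 233.5,  26.7,  28.1]), 104)
mill w (array([556.2, 332.7,  34.5,  34.7]), 158)
cellar t (array([ 466. , -284.5,   53.2,   55.2]), 76)
```

Call:
{"api": "play_rows", "payload": {
  "hand": [85, 85, 85, 85, 85],
  "delta_pos": [
    [0.005, 0, 0.25],
    [0.005, 0, 0.5],
    [0.005, 0, 0.75],
    [0.005, 0, 0.95],
    [0.005, 0, 0.95]
  ],
  "spin": [0, 0, 0, 0, 0]
}}

```text
time: 32.9
eef_pos: [0.5424, 0.2325, 0.1448]
tool_rot: [-0.001, 0.708, 0.707, -0.001]
wrist_force: [0.1, 0.4, -0.9]
grip_width: 0.996
gripper_force: 0.0
```

Call:
{"api": "play_rows", "payload": {
  "hand": [85, 85, 85, 30, 20, 20, 20, 20, 20, 20],
  "delta_pos": [
    [0, 0, 0.1],
    [0, 0, 0.2],
    [0, 0, 0.2],
    [0, 0, 0.2],
    [0, 0, 0.2],
    [0, 0, 0.2],
    [0, 0, 0.2],
    [0, 0, 0.2],
    [0, 0, 0.2],
    [0, 0, 0.2]
  ],
  "spin": [0, 0, 0, 0, 0, 0, 0, 0, 0, 0],
  "newtons": 60
}}

```text
time: 34.15
eef_pos: [0.5433, 0.2336, 0.1263]
tool_rot: [0.0, 0.707, 0.707, 0.0]
wrist_force: [0.2, 0.5, 5.2]
grip_width: 0.302
gripper_force: 59.4
```

Call:
{"api": "play_rows", "payload": {
  "hand": [20, 20, 20, 20, 20, 20],
  "delta_pos": [
    [0, 0, -0.1],
    [0, 0, -0.2],
    [0, 0, -0.35],
    [0, 0, -0.5],
    [0, 0, -0.7],
    [0, 0, -0.7]
  ],
  "spin": [0, 0, 0, 0, 0, 0]
}}

```text
time: 34.9
eef_pos: [0.5436, 0.2337, 0.1977]
tool_rot: [0.001, 0.707, 0.707, 0.001]
wrist_force: [-0.1, 1.2, -5.5]
grip_width: 0.303
gripper_force: 59.8
```

Call:
{"api": "play_rows", "payload": {
  "hand": [20, 20, 20, 20],
  "delta_pos": [
    [-0.15, -0.03, 0],
    [-0.4, -0.08, 0],
    [-0.66, -0.12, 0],
    [-0.91, -0.162, 0]
  ],
  "spin": [0, 0, 0, 0]
}}

```text
time: 35.4
eef_pos: [0.5259, 0.1408, 0.1949]
tool_rot: [-0.0, 0.707, 0.707, -0.001]
wrist_force: [0.8, -0.2, -4.9]
grip_width: 0.302
gripper_force: 59.7
```

Call:
{"api": "play_rows", "payload": {
  "hand": [20, 20, 20, 20],
  "delta_pos": [
    [-0.23, -0.04, 0],
    [-0.46, -0.08, 0],
    [-0.68, -0.12, 0],
    [-0.91, -0.162, 0]
  ],
  "spin": [0, 0, 0, 0]
}}

```text
time: 35.9
eef_pos: [0.5095, 0.0501, 0.195]
tool_rot: [-0.001, 0.707, 0.707, -0.001]
wrist_force: [0.9, 0.2, -4.0]
grip_width: 0.3
gripper_force: 59.7
```

Call:
{"api": "play_rows", "payload": {
  "hand": [20, 20, 20, 20, 20, 20],
  "delta_pos": [
    [-0.23, -0.04, 0],
    [-0.46, -0.08, 0],
    [-0.68, -0.12, 0],
    [-0.85, -0.15, 0],
    [-0.91, -0.162, 0],
    [-0.91, -0.162, 0]
  ],
  "spin": [0, 0, 0, 0, 0, 0]
}}

```text
time: 36.65
eef_pos: [0.4942, -0.0395, 0.1957]
tool_rot: [-0.0, 0.707, 0.707, -0.0]
wrist_force: [-0.6, 0.4, -4.5]
grip_width: 0.3
gripper_force: 59.7
```

Call:
{"api": "play_rows", "payload": {
  "hand": [20, 20, 20, 20, 20, 20, 20, 20],
  "delta_pos": [
    [0, 0, 0.15],
    [0, 0, 0.3],
    [0, 0, 0.45],
    [0, 0, 0.6],
    [0, 0, 0.7],
    [0, 0, 0.73],
    [0, 0, 0.74],
    [0, 0, 0.74]
  ],
  "spin": [0, 0, 0, 0, 0, 0, 0, 0]
}}

```text
time: 37.65
eef_pos: [0.4945, -0.0395, 0.1222]
tool_rot: [0.0, 0.707, 0.707, 0.0]
wrist_force: [0.5, -0.2, -4.2]
grip_width: 0.304
gripper_force: 59.6
```

Call:
{"api": "play_rows", "payload": {
  "hand": [20, 20, 20, 20, 20],
  "delta_pos": [
    [0, 0, 0.005],
    [0, 0, 0.01],
    [0, 0, 0.015],
    [0, 0, 0.019],
    [0, 0, 0.019]
  ],
  "spin": [0, 0, 0, 0, 0]
}}

```text
time: 38.28
eef_pos: [0.4943, -0.0395, 0.1199]
tool_rot: [-0.0, 0.707, 0.707, -0.0]
wrist_force: [0.1, 0.7, -3.7]
grip_width: 0.305
gripper_force: 59.6
```

Call:
{"api": "play_rows", "payload": {
  "hand": [20, 20, 20, 20],
  "delta_pos": [
    [0, 0, 0.003],
    [0, 0, 0.006],
    [0, 0, 0.008],
    [0, 0, 0.008]
  ],
  "spin": [0, 0, 0, 0]
}}

```text
time: 38.78
eef_pos: [0.4944, -0.0395, 0.1193]
tool_rot: [0.0, 0.707, 0.707, 0.0]
wrist_force: [-1.0, 0.2, -0.8]
grip_width: 0.302
gripper_force: 60.0
```

Call:
{"api": "play_rows", "payload": {
  "hand": [20, 20, 35, 45, 55, 65, 75, 85, 85, 85],
  "delta_pos": [
    [0, 0, 0.004],
    [0, 0, 0.004],
    [0, 0, 0.004],
    [0, 0, 0.004],
    [0, 0, 0.004],
    [0, 0, 0.004],
    [0, 0, 0.004],
    [0, 0, 0],
    [0, 0, -0.1],
    [0, 0, -0.3]
  ],
  "spin": [0, 0, 0, 0, 0, 0, 0, 0, 0, 0]
}}

```text
time: 40.02
eef_pos: [0.4941, -0.0394, 0.1496]
tool_rot: [-0.0, 0.707, 0.707, -0.0]
wrist_force: [-0.2, -0.7, -0.6]
grip_width: 1.0
gripper_force: 0.0
```

Call:
{"api": "play_rows", "payload": {
  "hand": [85, 85, 85, 85],
  "delta_pos": [
    [0, 0, -0.3],
    [0, 0, -0.6],
    [0, 0, -0.7],
    [0, 0, -0.7]
  ],
  "spin": [0, 0, 0, 0]
}}

```text
time: 40.52
eef_pos: [0.4943, -0.0395, 0.2192]
tool_rot: [0.0, 0.707, 0.707, 0.0]
wrist_force: [0.1, 0.2, 0.4]
grip_width: 0.997
gripper_force: 0.0
```

Run:
```python
from w import *
print("canister w",m(c,.495,-.04,.14,.03));print("mill t",m(t,.556,.333,.145,.03))
```

```text
[ 0.49391245 -0.03934757  0.21804503]
canister w (array([494. , -39.5,  26.9,  28.1]), 110)
mill t (array([555.7, 331.2,  33.9,  34.4]), 54)
```

Call:
{"api": "play_rows", "payload": {
  "hand": [85, 85],
  "delta_pos": [
    [0.4, 0.07, 0],
    [0.925, 0.155, 0]
  ],
  "spin": [0, 0]
}}

```text
time: 40.88
eef_pos: [0.5097, 0.0535, 0.218]
tool_rot: [-0.001, 0.708, 0.706, -0.001]
wrist_force: [0.6, -0.2, -0.4]
grip_width: 0.994
gripper_force: 0.0
```

Call:
{"api": "play_rows", "payload": {
  "hand": [85, 85],
  "delta_pos": [
    [0.45, 0.07, 0],
    [0.925, 0.155, 0]
  ],
  "spin": [0, 0]
}}

```text
time: 41.12
eef_pos: [0.5251, 0.147, 0.2179]
tool_rot: [-0.001, 0.707, 0.707, -0.001]
wrist_force: [0.7, -0.2, 0.6]
grip_width: 0.995
gripper_force: 0.0
```

Call:
{"api": "play_rows", "payload": {
  "hand": [85, 85],
  "delta_pos": [
    [0.45, 0.07, 0],
    [0.925, 0.155, 0]
  ],
  "spin": [0, 0]
}}

```text
time: 41.38
eef_pos: [0.5406, 0.2394, 0.2178]
tool_rot: [-0.001, 0.707, 0.707, -0.001]
wrist_force: [0.4, -0.4, 0.1]
grip_width: 0.996
gripper_force: 0.0
```

Call:
{"api": "play_rows", "payload": {
  "hand": [85, 85, 85, 85],
  "delta_pos": [
    [0.45, 0.07, 0],
    [0.925, 0.155, 0],
    [0.925, 0.155, 0],
    [0.925, 0.155, 0]
  ],
  "spin": [0, 0, 0, 0]
}}

```text
time: 41.88
eef_pos: [0.5561, 0.3299, 0.2179]
tool_rot: [-0.0, 0.707, 0.707, -0.001]
wrist_force: [-0.2, -0.6, -0.0]
grip_width: 0.993
gripper_force: 0.0
```

Run:
```python
from w import *
print("mill w",m(c,.556,.333,.145,.03));print("canister t",m(t,.495,-.04,.14,.03))
```

```text
[0.55641809 0.32943726 0.21883345]
mill w (array([556.5, 334.2,  34.4,  35.2]), 144)
canister t (array([493.9, -40.5,  26.1,  26.7]), 40)
```

Call:
{"api": "play_rows", "payload": {
  "hand": [85, 85, 85, 85, 85],
  "delta_pos": [
    [0.015, 0, 0.25],
    [0.015, 0, 0.5],
    [0.015, 0, 0.75],
    [0.015, 0, 0.95],
    [0.015, 0, 0.95]
  ],
  "spin": [0, 0, 0, 0, 0]
}}

```text
time: 42.6
eef_pos: [0.5559, 0.3309, 0.123]
tool_rot: [-0.001, 0.708, 0.707, -0.001]
wrist_force: [0.7, -1.0, 0.8]
grip_width: 0.995
gripper_force: 0.0
```

Call:
{"api": "play_rows", "payload": {
  "hand": [85, 85, 85, 30, 25, 25, 25, 25, 25, 25],
  "delta_pos": [
    [0, 0, 0.05],
    [0, 0, 0.08],
    [0, 0, 0.08],
    [0, 0, 0.08],
    [0, 0, 0.08],
    [0, 0, 0.08],
    [0, 0, 0.08],
    [0, 0, 0.08],
    [0, 0, 0.08],
    [0, 0, 0.08]
  ],
  "spin": [0, 0, 0, 0, 0, 0, 0, 0, 0, 0],
  "newtons": 40
}}

```text
time: 43.85
eef_pos: [0.5565, 0.3321, 0.1163]
tool_rot: [0.0, 0.707, 0.707, 0.0]
wrist_force: [0.3, -0.1, 3.1]
grip_width: 0.407
gripper_force: 40.1
```

Call:
{"api": "play_rows", "payload": {
  "hand": [25, 25, 25, 25, 25, 25],
  "delta_pos": [
    [0, 0, -0.1],
    [0, 0, -0.2],
    [0, 0, -0.35],
    [0, 0, -0.5],
    [0, 0, -0.7],
    [0, 0, -0.7]
  ],
  "spin": [0, 0, 0, 0, 0, 0]
}}

```text
time: 44.6
eef_pos: [0.557, 0.3323, 0.1882]
tool_rot: [0.001, 0.707, 0.707, 0.002]
wrist_force: [-0.3, -0.1, -1.9]
grip_width: 0.407
gripper_force: 40.1
```

Call:
{"api": "play_rows", "payload": {
  "hand": [25, 25, 25, 25],
  "delta_pos": [
    [-0.2, -0.05, 0],
    [-0.45, -0.09, 0],
    [-0.7, -0.13, 0],
    [-0.96, -0.18, 0]
  ],
  "spin": [0, 0, 0, 0]
}}

```text
time: 45.1
eef_pos: [0.5378, 0.2352, 0.1854]
tool_rot: [-0.0, 0.707, 0.707, -0.0]
wrist_force: [-0.4, -0.4, -0.6]
grip_width: 0.407
gripper_force: 40.3
```

Call:
{"api": "play_rows", "payload": {
  "hand": [25, 25, 25, 25],
  "delta_pos": [
    [-0.24, -0.05, 0],
    [-0.48, -0.09, 0],
    [-0.72, -0.13, 0],
    [-0.96, -0.18, 0]
  ],
  "spin": [0, 0, 0, 0]
}}

```text
time: 45.6
eef_pos: [0.5199, 0.1392, 0.1855]
tool_rot: [-0.0, 0.707, 0.707, -0.0]
wrist_force: [-0.1, 0.2, -1.0]
grip_width: 0.41
gripper_force: 40.3
```

Call:
{"api": "play_rows", "payload": {
  "hand": [25, 25, 25, 25, 25, 25],
  "delta_pos": [
    [-0.24, -0.05, 0],
    [-0.48, -0.09, 0],
    [-0.72, -0.13, 0],
    [-0.9, -0.17, 0],
    [-0.96, -0.18, 0],
    [-0.96, -0.18, 0]
  ],
  "spin": [0, 0, 0, 0, 0, 0]
}}

```text
time: 46.35
eef_pos: [0.5023, 0.0441, 0.186]
tool_rot: [-0.0, 0.707, 0.707, 0.0]
wrist_force: [-0.4, 0.1, -2.4]
grip_width: 0.413
gripper_force: 40.3
```

Call:
{"api": "play_rows", "payload": {
  "hand": [25, 25, 25, 25, 25, 25, 25, 25],
  "delta_pos": [
    [0, 0, 0.15],
    [0, 0, 0.3],
    [0, 0, 0.45],
    [0, 0, 0.6],
    [0, 0, 0.7],
    [0, 0, 0.73],
    [0, 0, 0.74],
    [0, 0, 0.74]
  ],
  "spin": [0, 0, 0, 0, 0, 0, 0, 0]
}}

```text
time: 47.35
eef_pos: [0.5026, 0.044, 0.1125]
tool_rot: [0.0, 0.707, 0.707, 0.0]
wrist_force: [0.4, 0.9, -1.7]
grip_width: 0.413
gripper_force: 40.3
```

Call:
{"api": "play_rows", "payload": {
  "hand": [25, 25, 25, 25, 25],
  "delta_pos": [
    [0, 0, 0.008],
    [0, 0, 0.016],
    [0, 0, 0.024],
    [0, 0, 0.027],
    [0, 0, 0.027]
  ],
  "spin": [0, 0, 0, 0, 0]
}}

```text
time: 47.98
eef_pos: [0.5023, 0.044, 0.1094]
tool_rot: [0.0, 0.707, 0.707, 0.0]
wrist_force: [0.3, 1.0, -2.4]
grip_width: 0.406
gripper_force: 40.4
```

Call:
{"api": "play_rows", "payload": {
  "hand": [25, 25, 25],
  "delta_pos": [
    [0, 0, 0.003],
    [0, 0, 0.006],
    [0, 0, 0.006]
  ],
  "spin": [0, 0, 0]
}}

```text
time: 48.35
eef_pos: [0.5025, 0.044, 0.1093]
tool_rot: [0.0, 0.707, 0.707, 0.0]
wrist_force: [-1.7, 0.8, 5.0]
grip_width: 0.407
gripper_force: 41.0
```

Contact. I release, retreat and check.

Call:
{"api": "play_rows", "payload": {
  "hand": [45, 55, 65, 75, 80, 85, 85, 85, 85, 85, 85],
  "delta_pos": [
    [0, 0, 0],
    [0, 0, 0],
    [0, 0, 0],
    [0, 0, 0],
    [0, 0, 0],
    [0, 0, -0.05],
    [0, 0, -0.2],
    [0, 0, -0.5],
    [0, 0, -0.8],
    [0, 0, -1],
    [0, 0, -1]
  ],
  "spin": [0, 0, 0, 0, 0, 0, 0, 0, 0, 0, 0]
}}

```text
time: 49.72
eef_pos: [0.503, 0.044, 0.2107]
tool_rot: [0.002, 0.707, 0.707, 0.001]
wrist_force: [0.4, -0.2, -0.5]
grip_width: 0.996
gripper_force: 0.0
```

Call:
{"api": "play_rows", "payload": {
  "hand": [85, 85, 85, 85],
  "delta_pos": [
    [0.3, -0.3, -0.3],
    [0.6, -0.6, -0.6],
    [1, -1, -0.7],
    [1, -1, -0.7]
  ],
  "spin": [0, 0, 0, 0]
}}

```text
time: 50.22
eef_pos: [0.4006, 0.1458, 0.2794]
tool_rot: [0.0, 0.706, 0.708, 0.001]
wrist_force: [0.8, -0.7, -0.1]
grip_width: 0.995
gripper_force: 0.0
```

Call:
{"api": "play_rows", "payload": {
  "hand": [85, 85, 85, 85, 85],
  "delta_pos": [
    [0.5, 0, 0],
    [1, 0, 0],
    [1, 0, 0],
    [1, 0, 0],
    [1, 0, 0]
  ],
  "spin": [0, 0, 0, 0, 0]
}}

```text
time: 50.85
eef_pos: [0.4027, 0.243, 0.2786]
tool_rot: [0.0, 0.708, 0.706, -0.0]
wrist_force: [0.5, -0.2, -1.0]
grip_width: 0.995
gripper_force: 0.0
```

Run:
```python
from w import *
cv2.imwrite("pics/t5.png",t["image"][...,::-1])
t0=load("top0.npz")
for n,a in(("knob",(.495,-.04,.14,.03)),("mill",(.502,.044,.138,.03)),("jar",(.579,-.33,.08,.03))): print(n,m(t0,*a),m(t,*a))
print("cellar",m(t,.4667,-.285,.072,.04))
```

```text
[0.40262305 0.2432101  0.27880293]
knob (array([494.2, -40.4,  25.9,  26.4]), 40) (array([493.7, -40.2,  26. ,  26.9]), 41)
mill (array([501.8,  44.4,  33.4,  33.9]), 52) (array([502.2,  44.7,  33.1,  34.1]), 50)
jar (array([ 575.9, -338. ,   42. ,   43.5]), 58) (array([ 576. , -337.8,   41.5,   43.5]), 58)
cellar (array([ 466. , -284.7,   53.4,   54.9]), 75)
```

View pics/t5.png

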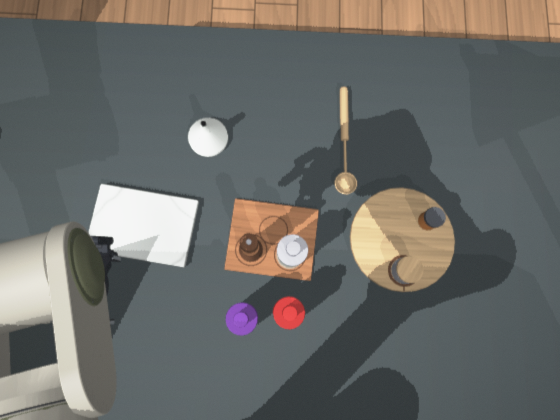

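The final top view shows the mill (250,245) and the canister (292,248) back within 1 mm of their starting spots. The cellar is on the ring at (405,269), and the jar, funnel and spoon have not moved. I'm handing in.

```bash
python3 -c "
from plant import *
print(sign_off())"
```

```text
the job is handed in; nothing more can be done
None
```

The job is handed in: by camera, the cellar stands about 1 mm from the ring's centre, the canister and mill are within 1 mm of their starting spots on the tray, and nothing else moved; the hand-in gave no verdict.

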